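# Re-arm a rolling-cylinder tack tester

### The job

Re-arm the tack tester: with your fingertips, slowly push the steel roller along the glass plate and up the ramp, without letting it run back, until it is home against the rubber buffers and the sprung catch has come up behind it. Then push the safety bar round until it lies right across the track behind the roller, against its stop pin. Only push: never lift the roller off the plate or ramp, and leave the glassware and the bottle standing nearby alone.

Things in the scene. Friction and masses are not known exactly. Their poses are not given: they have to be found in the camera images.
- tester: Tack tester, fixed: grey metal base 440 x 130 mm. Origin on the bench under it; x points uphill (roughly to the robot's left), y to the near side, z up. At its low end a level glass plate, top 24 mm above the bench, x = -207 to -41 mm, between guides 86 mm apart inside, tops 15 mm above the glass; an end wall 12 mm above the glass closes the low end.
- ramp_foot (a point): Foot of the ramp, mid-track on its surface, level with the glass. x points up along the ramp (10 degrees above level), y across it to the near side, z square to it. The ramp is 235 mm long: two steel rails (|y| = 23 to 43 mm, open between) with side cheeks 86 mm apart inside, tops 15 mm above the rails.
- home (a point): Roller's centre when it touches the two rubber buffers on the end plate at the top of the ramp: x = 197, y = 0, z = 25 mm of ramp_foot, same axes. The catch comes up once the roller's centre is within 4 mm of this along the ramp; when let go the roller settles back onto the catch, 4 mm short of here.
- roller: Polished steel roller, plain cylinder 50 mm in diameter, 80 mm long, 0.35 to 0.7 kg, slippery. Origin: its centre; y is its axis (across the track), x and z turn as it rolls. Starts at rest on the glass. Not held, it rolls back down the ramp. Pushing at 0.1 m/s or slower is right; faster than 0.2 m/s on the ramp counts as running away.
- catch (a joint): Sprung catch, a fork of two 6 mm steel prongs at y = +17 and -17 mm of ramp_foot, pointing uphill, tips at x = 173 mm and 10 mm above the rails. 0 rad: up; about 0.5 rad: pressed flat by the roller, which rides over it with 1 to 3 N of extra push.
- safety_bar (a joint): Round steel bar, 8 mm thick, ending in a black ball of 16 mm diameter 112 mm from its hinge. 0 rad: along the near cheek, pointing downhill; negative: swung out to the near side (its start); it grows as the bar swings in over the track towards the far side; 1.57 rad: right across the track, at the stop pin. Light friction (0.02 N m), stays where left.
- bar_hinge (a point): Hinge of the safety bar at the height of the bar's axis: x = 161, y = 55, z = 30 mm of ramp_foot, same axes. The hinge's axis is z; the bar swings in the plane 30 mm above the rails and parallel to them.
- small_bottle: White plastic bottle with a ribbed cap, 52 mm in diameter, 113 mm tall, loose bystander on the far side of the tester. Origin: centre of its underside.
- flask: Conical glass flask, 68 mm across its foot, 127 mm tall, loose bystander on the far side of the ramp. Origin: centre of its underside.
- petri_dish: Flat glass dish, 67 mm across, 14 mm tall, loose bystander on the near side of the glass plate. Origin: centre of its underside.
Mind the look-alikes: they are no part of the job. Leave any blue, purple or turquoise look-alike of the roller alone.

How it is judged:
By the outcome, as a careful person would: the job done as asked, in the order asked, and still so for the second after the job is handed in, with the robot touching nothing.
It also fails if it takes over 64 s, if anything falls off the work surface, if the arm or the gripper's body presses on something with over 40 N, if the wrist force passes 120 N, or if a joint passes its speed limit or range.

### The arm

A 6-joint arm with a two-finger parallel gripper is mounted at the origin on a cart in front of the work surface, level with it; the furniture and walls round the work are solid. World frame = base frame: x ahead of the robot, y to its left, z up, the work surface at z = 0. Lengths are in m, angles in rad, forces in N, time in s.
With the tool pointing down it reaches from about 0.375 to 0.9 m from the base axis. Payload 3.1 kg.
Tool frame: the origin (TCP) lies midway between the tips of the shut fingers; the grasp point (between the pads) lies 19 mm behind it (r.grip_point_offset is the distance from the TCP to the grasp point, in m); z points along the fingers, y is the line along which they close (so a half turn about z gives the same grasp; the last joint's range is limited). The gripper opens to 85 mm and grips with 20 to 120 N. Pads are 22 mm wide; open, the fingers measure 114 mm over their backs; the gripper's body (76 mm by 85 mm) begins 54 mm behind the grasp point. The pads swing forward as they close: fully open they stand 13 mm farther back than shut.
Start: joints at [-1.286, 0.527, 1.433, -0, 1.181, -0.178], TCP at [0.28, -0.559, 0.204] pointing down, gripper open.
Joint ranges: [-3.08, 3.08], [-0.75, 2.2], [0.22, 2.44], [-1.43, 4.57], [0, 2.65], [-2.85, 2.85]. Speed limits (rad/s): [2.79, 2.79, 3.14, 3.14, 3.14, 3.14].

### API

Orientations are given as a rotation vector (axis times angle).
In Python, from rig import r, eyes, models gives the robot as it stands.
- The arm moves only by the tool servo_tool, never from a script. Its arguments are lists of equal length, an entry for each row: "twist": the turn, a rotation vector about the tool's x, y, z in degrees, a list of three; "travel": the shift along the tool's x, y, z in cm, a list of three; "jaw": the gripper command: -1 is shut, 1 is fully open, values between are in proportion. In form: {"twist": [[rx, ry, rz], ...], "travel": [[dx, dy, dz], ...], "jaw": [jaw, ...]}. A call has 1 to 10 rows; each row shifts and turns the commanded pose from where the row before left it, along the tool's axes as they then stand; what a row does not reach is not made up. A row lasts 1/8 s, in which the tool goes at most 62.5 mm and 10.7 degrees, less where a joint would pass 70% of its speed; a pose out of reach is approached as far as the arm can. A call is refused whole if a number of a shift passes 6.25 or a number of a turn 10.7, either way. A call with a gripper value outside its range is refused whole. The fingers move at their own pace and stop on an object; "newtons" is the grip in N (left out, the last holds). Time passes only in rows, so rows that do not move let the fingers close. It gives the time, the measured TCP pose, the force, the opening and the grip force at its end, in the units of the state.
- r.sense(): the state, without advancing time (a new reading comes with each control period).
- eyes.capture(name): name is "side" or "top" or "wrist"; returns a dict with "img" (400x640x3 uint8, red, green, blue), "depth" (400x640 float32, m along the optical axis (not along the pixel's ray), 0 where there is no reading), "intrinsics" (3x3 intrinsics, pixels), "view" (4x4, takes a point from world to camera coordinates); the wrist camera has in their place "mount" (4x4, takes a point from camera to tool coordinates, whose origin is the TCP and whose axes are the flange's). Camera axes: x right, y down, z forward; pixel columns grow to the right and rows downward; lengths in m; the calibration is good to about 2 mm. A picture is of the moment at which its call begins: read the wrist's pose just before it.
- r.close_job(): hands the job in; it is judged then, once.
Trained networks look in the newest picture that a camera, given by its name, has taken for a name from the list of things; names that differ only in an ending like _2 or _b are one class to them, and where a whole thing is asked for, a point or a joint stands for the part that bears it (a point fixed in the world has none). Each returns a list of dicts, best first, with "conf" (0 to 1); they miss things now and then, are a little off and sometimes report something else, mostly with a low value. They report only what shows in the picture. A call takes as long as a camera call. They do not tell look-alikes from the thing itself.
- models.find_in(camera, target): "rect" ([left, top, right, bottom] in pixels, round what is visible of it).
- models.place_of(camera, target): "at" ([column, row] in pixels: a listed point, or the origin of a listed thing).
The state is a dict: "t": time; "joint_positions": joint angles; "joint_velocities": joint speeds; "effort": joint torques, N m; "eef_pos": TCP position; "tcp_rot": TCP orientation; "ft_force": force on the tool from outside, world axes, zero at the start; "torque": the same for the moment, N m; "width": finger opening in m; "grip_force": force on a finger pad.
Only numpy, scipy, OpenCV 4.12 (cv2) and the standard library are available. Lean on these libraries where they do the work, as an engineer would, in place of code of your own. Each camera call takes 0.05 s, during which the arm holds its last target. There are 200 camera calls.

## Working session

There is one attempt and no reset: what is moved stays moved. The work goes in short steps, Python scripts to look and compute and a tool call to move; the robot and the scene stay as the last step left them, time stands still between calls to the robot, and variables do not carry over. Pictures are saved under pics/ and viewed, at most 10 in all, crops included, and the job is handed in when it is done.

Besides the shell and the picture viewer there is one more tool, called after "Call:" as name(argument=value, ...), one argument or row to a line, values as JSON. servo_tool: Moves the arm, as the interface text tells. Its arguments: {"type":"object","properties":{"twist":{"type":"array"},"travel":{"type":"array"},"jaw":{"type":"array"},"newtons":{"type":"number"}},"required":["twist","travel","jaw"]}

```bash
mkdir -p pics; ls; python3 - <<'E'
from rig import r,eyes,models
import cv2,numpy as np
for c in ("top","side"):
    d=eyes.capture(c)
    np.savez(f"{c}.npz",**d)
    cv2.imwrite(f"pics/{c}0.png",d["img"][:,:,::-1])
    print(c,d["intrinsics"].tolist(),np.round(d["view"],4).tolist())
    for n in("roller","ramp_foot","home","catch","safety_bar","bar_hinge","tester","small_bottle","flask","petri_dish"):
        print(n,[(round(q["conf"],2),np.round(q["at"]).tolist()) for q in models.place_of(c,n)][:4],[(round(q["conf"],2),np.round(q["rect"]).tolist()) for q in models.find_in(c,n)][:4])
s=r.sense();print(s)
E
```

```text
pics
top [[363.5230705110148, 0.0, 314.28860276392885], [0.0, 363.5230705110148, 191.9527346498295], [0.0, 0.0, 1.0]] [[0.0119, -0.9996, 0.0275, -0.069], [-0.9949, -0.0146, -0.0998, 0.5697], [0.1001, -0.0262, -0.9946, 0.8631], [0.0, 0.0, 0.0, 1.0]]
roller [(0.9, [345.0, 180.0]), (0.89, [292.0, 254.0]), (0.86, [420.0, 201.0]), (0.6, [243.0, 197.0])] [(0.94, [336.0, 165.0, 360.0, 200.0]), (0.9, [404.0, 183.0, 442.0, 217.0]), (0.76, [277.0, 241.0, 308.0, 267.0]), (0.69, [386.0, 236.0, 423.0, 262.0])]
ramp_foot [(0.96, [312.0, 182.0]), (0.36, [346.0, 233.0])] [(0.67, [207.0, 149.0, 382.0, 223.0])]
home [] [(0.91, [207.0, 144.0, 385.0, 224.0])]Traceback (most recent call last):
  File "<stdin>", line 9, in <module>
ValueError: it knows: bar_hinge, flask, home, petri_dish, ramp_foot, roller, small_bottle, tester
```

```bash
python3 - <<'E'
from rig import r,eyes,models
import cv2,numpy as np
for c in ("top","side"):
    d=eyes.capture(c)
    np.savez(f"{c}.npz",**d)
    cv2.imwrite(f"pics/{c}0.png",d["img"][:,:,::-1])
    V=np.linalg.inv(d["view"]);K=np.linalg.inv(d["intrinsics"])
    def w(u,v):
        z=d["depth"][int(round(v)),int(round(u))]; return np.round(V[:3,:3]@(K@[u,v,1]*z)+V[:3,3],3).tolist()
    for n in("roller","ramp_foot","home","bar_hinge","tester","small_bottle","flask","petri_dish"):
        print(c,n,[(round(q["conf"],2),np.round(q["at"],1).tolist(),w(*q["at"])) for q in models.place_of(c,n)][:4],[(round(q["conf"],2),np.round(q["rect"]).tolist()) for q in models.find_in(c,n)][:4])
s=r.sense();print(s)
E
```

```text
top roller [(0.95, [405.7, 251.6], [0.429, -0.28, 0.048]), (0.82, [291.0, 255.1], [0.418, -0.008, 0.049]), (0.81, [347.6, 186.3], [0.581, -0.138, 0.072]), (0.66, [420.7, 200.0], [0.553, -0.319, 0.045])] [(0.92, [405.0, 182.0, 442.0, 219.0]), (0.59, [386.0, 236.0, 420.0, 262.0]), (0.58, [334.0, 165.0, 360.0, 199.0])]
top ramp_foot [(0.66, [309.9, 181.8], [0.597, -0.05, 0.021])] [(0.55, [206.0, 147.0, 385.0, 220.0])]
top home [(0.64, [229.2, 169.7], [0.619, 0.143, 0.052])] [(0.97, [207.0, 149.0, 385.0, 222.0])]
top bar_hinge [(0.62, [244.7, 195.7], [0.554, 0.099, 0.088])] [(0.59, [208.0, 145.0, 386.0, 223.0])]
top tester [(0.72, [293.7, 178.0], [0.605, -0.01, 0.023])] [(0.76, [207.0, 143.0, 384.0, 220.0])]
top small_bottle [(0.82, [320.3, 138.8], [0.692, -0.073, 0.076])] [(0.61, [310.0, 116.0, 328.0, 143.0]), (0.61, [207.0, 144.0, 386.0, 222.0])]
top flask [(0.88, [256.9, 123.5], [0.734, 0.081, 0.051])] [(0.86, [242.0, 98.0, 267.0, 135.0])]
top petri_dish [] [(0.81, [334.0, 221.0, 360.0, 250.0]), (0.34, [206.0, 148.0, 384.0, 223.0])]
side roller [(0.95, [258.2, 211.6], [0.417, -0.029, 
[... 1246 characters left out ...]
.0, 273.0])]
{'t': 2.05, 'joint_positions': array([-1.28551284e+00,  5.27497858e-01,  1.43271119e+00, -9.28791861e-06,
        1.18143309e+00, -1.78517467e-01]), 'joint_velocities': array([ 0.00062469, -0.00013193, -0.00101064, -0.00143214, -0.00257568,
        0.00033183]), 'effort': array([ 5.88845137e-05, -4.42310500e+01, -1.78414571e+01, -3.28592951e-04,
        7.38502804e-04,  2.95921367e-06]), 'eef_pos': array([ 0.2795968 , -0.55892799,  0.20360815]), 'tcp_rot': array([-3.05744761e+00, -7.22018652e-01,  1.76248170e-05]), 'ft_force': array([ 0.85753381,  0.10779966, -0.38853651]), 'torque': array([ 0.01538395, -0.03099173,  0.02712717]), 'grip_force': 0.0, 'width': 0.08525790689094227}
```

View pics/top0.png

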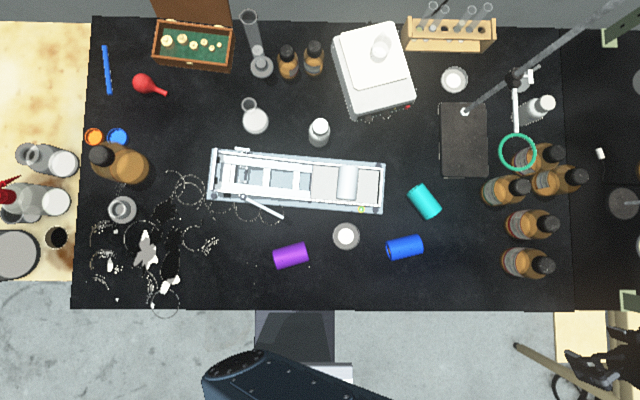

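View pics/side0.png

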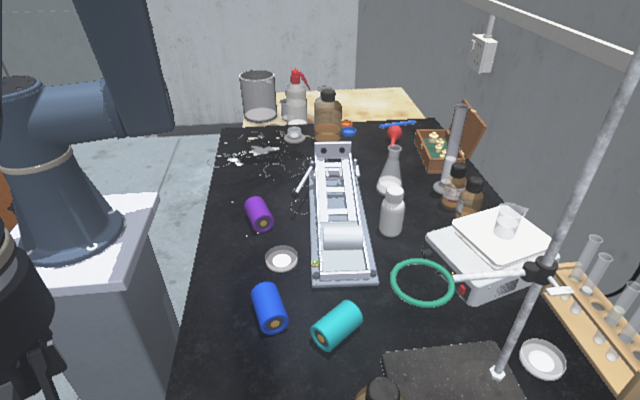

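Candidates for the roller in the top image are steel at (347,182), turquoise at (423,201), blue at (405,248) and purple at (290,255). I choose the steel one on the glass. Next I fit the tester's pose and check the choice in a crop.

```bash
python3 - <<'E'
import cv2,numpy as np
P=[]
for c in("top","side"):
    d=np.load(c+".npz");V=np.linalg.inv(d["view"]);K=np.linalg.inv(d["intrinsics"])
    vv,uu=np.mgrid[:400,:640];Z=d["depth"]
    p=(K@np.stack([uu,vv,0*uu+1]).reshape(3,-1))*Z.reshape(-1);p=(V[:3,:3]@p).T+V[:3,3]
    p=p[Z.reshape(-1)>0]
    t=p[(p[:,0]>.40)&(p[:,0]<.75)&(p[:,1]>-.35)&(p[:,1]<.3)&(abs(p[:,2])<.03)]
    print(c,"bench z",np.median(t[abs(t[:,2])<.008][:,2]))
    m=(p[:,0]>.5)&(p[:,0]<.70)&(p[:,1]>-.26)&(p[:,1]<.24)&(p[:,2]>.012)&(p[:,2]<.12)
    q=p[m]
    # largest component
    g=np.zeros((220,520),np.uint8);ij=np.c_[(q[:,0]-.49)*1000,(q[:,1]+.27)*1000].astype(int)
    g[ij[:,0],ij[:,1]]=255;g=cv2.morphologyEx(g,cv2.MORPH_CLOSE,np.ones((7,7)));g=cv2.morphologyEx(g,cv2.MORPH_OPEN,np.ones((21,21)))
    n,l,s,_=cv2.connectedComponentsWithStats(g);k=1+np.argmax(s[1:,4]);rc=cv2.minAreaRect(np.argwhere(l==k).astype(np.float32))
    print(c,"centre",rc[0][0]/1000+.49,rc[0][1]/1000-.27,rc[1:],)
    cv2.imwrite(f"pics/h_{c}.png",g)
    # roller axis/points above glass
    x=q[(q[:,2]>.055)&(q[:,1]<-.09)&(q[:,1]>-.2)];print("roller-top pts",len(x),x.mean(0),x.max(0),x.min(0))
    if len(x)>5: print(np.linalg.svd(x-x.mean(0),full_matrices=False)[2][0])
d=np.load("top.npz")["img"][130:240,195:400,::-1];d=cv2.resize(d,None,fx=3.9,fy=3.9,interpolation=cv2.INTER_CUBIC);cv2.imwrite("pics/crop.png",d)
E
```

```text
top bench z -0.0012639542008959226
top centre 0.5977384414672852 -0.02780331420898438 ((418.93798828125, 131.5151824951172), 86.748046875)
roller-top pts 660 [ 0.59258148 -0.13873949  0.0678771 ] [ 0.63360284 -0.11462178  0.07608384] [ 0.55169421 -0.16527707  0.0550931 ]
[-0.99697     0.0777763   0.00128748]
side bench z -0.0017982939011446097
side centre 0.594358627319336 -0.019403457641601562 ((384.45306396484375, 127.83785247802734), 86.633544921875)
roller-top pts 686 [ 0.59274565 -0.14956497  0.06635684] [ 0.69996481 -0.09059647  0.0780917 ] [ 0.54835266 -0.16864485  0.05511575]
[-0.96488877 -0.26257889 -0.00647937]
```

View pics/crop.png

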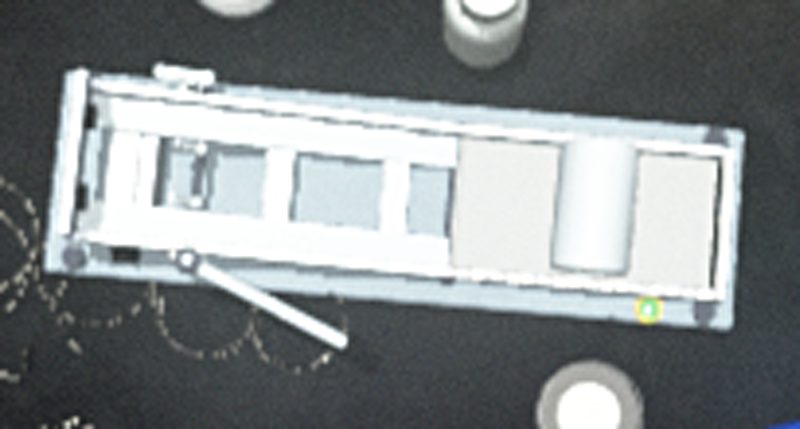

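The crop shows the bare steel roller on the glass at crop (595,205), which is top (347.6,182.6). It's the right one. The bar is swung out from its hinge at crop (188,257) to (345,343). Now I fit the tester pose.

```bash
cat > h.py <<'E'
import numpy as np
from scipy.spatial.transform import Rotation as R
a=np.radians(10);X=np.array([np.cos(a),0,np.sin(a)]);Zr=np.array([-np.sin(a),0,np.cos(a)])
def ramp(x,y,z): return np.array([-.041,0,.024])+x*X+np.array([0,y,0])+z*Zr
def world(p,q):  # q = (x0,y0,yaw of tester x axis)
    c,s=np.cos(q[2]),np.sin(q[2]);p=np.asarray(p) # x=(c,s), z up, y = z x x = (-s,c)
    return np.array([q[0]+c*p[0]-s*p[1],q[1]+s*p[0]+c*p[1],p[2]])
def proj(d,w):
    v=d["view"][:3,:3]@w+d["view"][:3,3];k=d["intrinsics"]@v;return k[:2]/k[2]
E
python3 - <<'E'
from h import *
from scipy.optimize import least_squares
T=np.load("top.npz");S=np.load("side.npz")
cr=lambda u,v:np.array([195+(u+.5)/3.9-.5,130+(v+.5)/3.9-.5])
obs=[(T,(-.041,.043,.024),cr(450,263),1),(T,(-.041,-.043,.024),cr(457,138),1),
(T,(-.207,-.043,.024),cr(718,155),1),(T,ramp(.161,.055,.030),cr(188,257),1),
(T,ramp(0,0,0),(310.5,181.9),2),(T,ramp(.197,0,.025),(229.2,169.7),2),(T,(0,0,0),(293.7,178),2),
(S,ramp(0,0,0),(336.7,222.7),1.5),(S,ramp(.197,0,.025),(334,157.9),1.5),(S,ramp(.161,.055,.03),(315.5,166.6),1.5),(S,(0,0,0),(338.1,214.9),2)]
f=lambda q:np.concatenate([(proj(d,world(p,q))-o)/s for d,p,o,s in obs])
for q0 in ([.6,-.02,1.5],):
    z=least_squares(f,q0,loss="soft_l1");print(z.x,np.degrees(z.x[2]));print(np.round(f(z.x).reshape(-1,2),1).tolist())
q=z.x
# y sign check: near side should be -x world
print("near",world((0,.1,0),q)-world((0,0,0),q))
E
```

```text
[ 0.60166505 -0.01220091  1.49897292] 85.8848221838608
[[-0.5, 1.0], [0.7, -1.3], [-0.1, 0.2], [0.1, -0.1], [0.2, -0.5], [0.2, 0.3], [0.5, 1.3], [2.0, -1.7], [0.3, -1.0], [-1.4, -1.4], [0.0, 1.2]]
near [-0.09974218  0.00717617  0.        ]
```

```bash
cat >> h.py <<'E'
Q=np.array([.6017,-.0122,1.499])
def todo(s,w):  # move to world point in tool axes, cm; plus yaw error of tool y vs track
    M=R.from_rotvec(s["tcp_rot"]).as_matrix();t=M.T@(np.asarray(w)-s["eef_pos"])*100
    return np.round(t,2).tolist()
def info():
    from rig import r
    s=r.sense();M=R.from_rotvec(s["tcp_rot"]).as_matrix();c,sn=np.cos(Q[2]),np.sin(Q[2])
    d=s["eef_pos"]-[Q[0],Q[1],0];print("t",s["t"],"tester pos mm",np.round(1000*np.array([c*d[0]+sn*d[1],-sn*d[0]+c*d[1],d[2]]),1),"F",s["ft_force"].round(1),"w",s["width"])
    print("tool axes",M.round(3).tolist(),"track dirs in tool: up",(M.T@[c,sn,0]).round(3),"near",(M.T@[-sn,c,0]).round(3))
    return s
E
python3 - <<'E'
from h import *
s=info()
print(todo(s,world((-.172,0,.15),Q)))
E
```

```text
t 2.05 tester pos mm [-568.4  282.1  203.6] F [ 0.9  0.1 -0.4] w 0.08525790689094227
tool axes [[0.894, 0.447, -0.0], [0.447, -0.894, 0.0], [0.0, -0.0, -1.0]] track dirs in tool: up [ 0.51 -0.86  0.  ] near [-0.86 -0.51  0.  ]
[44.49, -19.7, 5.36]
```

Call:
servo_tool(
  twist=[
    [0,0,-9.9],
    [0,0,-9.9],
    [0,0,-9.9],
    [0,0,-9.9],
    [0,0,-9.9],
    [0,0,-9.8],
    [0,0,0],
  ],
  travel=[
    [0,0,0],
    [0,0,0],
    [0,0,0],
    [0,0,0],
    [0,0,0],
    [0,0,0],
    [0,0,0],
  ],
  jaw=[-0.1,-0.1,-0.1,-0.1,-0.1,-0.1,-0.1],
)

```text
t: 2.92
eef_pos: [0.2796, -0.5589, 0.2036]
tcp_rot: [-2.302, -2.138, -0.0]
ft_force: [0.5, 0.1, 0.2]
width: 0.0381
grip_force: 0.0
```

```bash
python3 - <<'E'
from h import *
s=info()
print(todo(s,world((-.178,0,.15),Q)))
E
```

```text
t 2.925 tester pos mm [-568.4  282.   203.6] F [0.5 0.1 0.2] w 0.038098847783068795
tool axes [[0.074, 0.997, 0.0], [0.997, -0.074, 0.0], [0.0, 0.0, -1.0]] track dirs in tool: up [ 1.    -0.002  0.   ] near [-0.002 -1.    -0.   ]
[39.1, 28.11, 5.36]
```

Tool x is now uphill and tool y points to the far side. Travel at height to behind the roller.

Call:
servo_tool(
  twist=[
    [0,0,0],
    [0,0,0],
    [0,0,0],
    [0,0,0],
    [0,0,0],
    [0,0,0],
    [0,0,0],
    [0,0,0],
    [0,0,0],
    [0,0,0],
  ],
  travel=[
    [4.3,3.1,0],
    [4.3,3.1,0],
    [4.3,3.1,0],
    [4.3,3.1,0],
    [4.4,3.1,0],
    [4.4,3.1,0],
    [4.4,3.2,0],
    [4.4,3.2,0],
    [4.3,3.1,0],
    [0,0,0],
  ],
  jaw=[-0.1,-0.1,-0.1,-0.1,-0.1,-0.1,-0.1,-0.1,-0.1,-0.1],
)

```text
t: 4.18
eef_pos: [0.5901, -0.1859, 0.2036]
tcp_rot: [2.297, 2.143, 0.002]
ft_force: [-0.8, 0.0, -0.1]
width: 0.0381
grip_force: 0.0
```

```bash
python3 - <<'E'
from h import *
from rig import eyes
import cv2
s=info()
d=eyes.capture("wrist");cv2.imwrite("pics/w1.png",d["img"][:,:,::-1]);print(d["mount"].round(3).tolist())
M=R.from_rotvec(s["tcp_rot"]).as_matrix();m=d["mount"]
vv,uu=np.mgrid[:400,:640];Z=d["depth"].reshape(-1);p=(np.linalg.inv(d["intrinsics"])@np.stack([uu,vv,0*uu+1]).reshape(3,-1))*Z
p=(m[:3,:3]@p).T+m[:3,3];p=(M@p.T).T+s["eef_pos"];p=p[Z>0]-[Q[0],Q[1],0]
c,sn=np.cos(Q[2]),np.sin(Q[2]);t=np.c_[c*p[:,0]+sn*p[:,1],-sn*p[:,0]+c*p[:,1],p[:,2]]
k=(abs(t[:,1])<.03)&(t[:,2]<.1)&(t[:,2]>0);t=t[k]
for x in np.arange(-.21,-.03,.01):
    g=t[abs(t[:,0]-x)<.003]
    if len(g): print(round(x,3),len(g),np.median(g[:,2]).round(4))
E
```

```text
t 4.175 tester pos mm [-174.1   -0.9  203.6] F [-0.8  0.  -0.1] w 0.03806647910604084
tool axes [[0.069, 0.998, 0.001], [0.998, -0.069, 0.0], [0.0, 0.001, -1.0]] track dirs in tool: up [1.    0.002 0.   ] near [ 0.002 -1.    -0.001]
[[-0.001, -0.955, -0.297, 0.075], [1.0, -0.001, -0.001, -0.001], [0.0, -0.297, 0.955, -0.171], [0.0, 0.0, 0.0, 1.0]]
-0.21 361 0.0351
-0.2 251 0.0248
-0.19 254 0.0249
-0.18 256 0.0249
-0.17 261 0.0249
-0.16 257 0.025
-0.15 207 0.0629
-0.14 363 0.072
-0.13 370 0.0745
-0.12 436 0.0729
-0.11 428 0.0665
-0.1 328 0.025
-0.09 328 0.025
-0.08 332 0.0249
-0.07 338 0.025
-0.06 341 0.025
-0.05 379 0.025
-0.04 309 0.0245
```

View pics/w1.png

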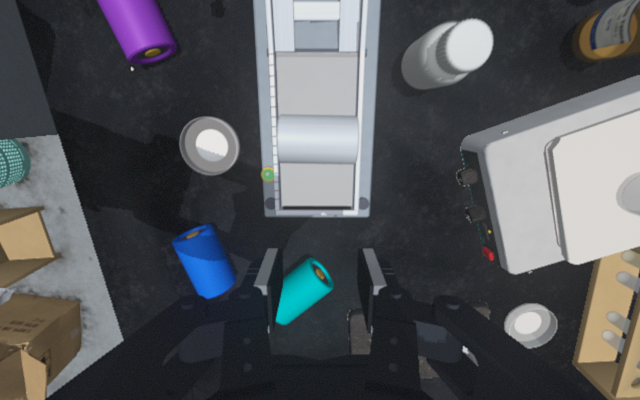

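The wrist view agrees with the fit. The roller lies square in the track at (318,138), centre near tester x = -129 mm. Descend behind it.

Call:
servo_tool(
  twist=[
    [0,0,0],
    [0,0,0],
    [0,0,0],
    [0,0,0],
    [0,0,0],
    [0,0,0],
    [0,0,0],
  ],
  travel=[
    [-0.6,0,3],
    [0,0.05,3],
    [0,0,3],
    [0,0,3],
    [0,0,3],
    [0,0,1.5],
    [0,0,0],
  ],
  jaw=[-0.1,-0.1,-0.1,-0.1,-0.1,-0.1,-0.1],
)

```text
t: 5.1
eef_pos: [0.587, -0.1957, 0.0378]
tcp_rot: [-2.3, -2.136, 0.001]
ft_force: [0.2, 0.3, 0.5]
width: 0.0384
grip_force: 0.0
```

```bash
python3 - <<'E'
from h import *
info()
E
```

```text
t 5.1 tester pos mm [-184.1    1.5   37.8] F [0.2 0.3 0.5] w 0.038407419945162155
tool axes [[0.074, 0.997, -0.002], [0.997, -0.074, 0.001], [0.001, -0.002, -1.0]] track dirs in tool: up [ 1.    -0.002  0.001] near [-0.002 -1.     0.002]
```

Call:
servo_tool(
  twist=[
    [0,0,0],
    [0,0,0],
    [0,0,0],
    [0,0,0],
    [0,0,0],
    [0,0,0],
    [0,0,0],
    [0,0,0],
    [0,0,0],
    [0,0,0],
  ],
  travel=[
    [0.4,0,0],
    [0.4,0,0],
    [0.4,0,0],
    [0.4,0,0],
    [0.4,0,0],
    [0.5,0,0],
    [0.5,0,0],
    [0.6,0,0],
    [0.6,0,0],
    [0.6,0,0],
  ],
  jaw=[-0.1,-0.1,-0.1,-0.1,-0.1,-0.1,-0.1,-0.1,-0.1,-0.1],
)

```text
t: 6.35
eef_pos: [0.592, -0.1493, 0.0419]
tcp_rot: [2.296, 2.139, -0.003]
ft_force: [-6.9, -4.3, 21.2]
width: 0.0388
grip_force: 10.8
```

```bash
cat >> h.py <<'E'
def look(lo=-.21,hi=.2,name=None):
    from rig import r,eyes
    s=info();d=eyes.capture("wrist")
    if name:
        import cv2;cv2.imwrite(name,d["img"][:,:,::-1])
    M=R.from_rotvec(s["tcp_rot"]).as_matrix();m=d["mount"]
    vv,uu=np.mgrid[:400,:640];Z=d["depth"].reshape(-1);p=(np.linalg.inv(d["intrinsics"])@np.stack([uu,vv,0*uu+1]).reshape(3,-1))*Z
    p=(m[:3,:3]@p).T+m[:3,3];p=(M@p.T).T+s["eef_pos"];p=p[Z>0]-[Q[0],Q[1],0]
    c,sn=np.cos(Q[2]),np.sin(Q[2]);t=np.c_[c*p[:,0]+sn*p[:,1],-sn*p[:,0]+c*p[:,1],p[:,2]]
    return s,t
def roller(t,tcpx):
    # fit roller x from points above the track ahead of the fingers; left/right halves
    from scipy.optimize import least_squares
    for lo,hi in((-.035,-.015),(-.01,.01),(.015,.035)):
        g=t[(t[:,1]>lo)&(t[:,1]<hi)&(t[:,0]>tcpx+.005)&(t[:,0]<tcpx+.085)&(t[:,2]<.13)]
        f=lambda x0:np.clip(abs(np.hypot(g[:,0]-x0[0],g[:,2]-zc(x0[0]))-.025),0,.004)
        xs=np.arange(tcpx+.02,tcpx+.07,.0005);e=[f([x]).sum() for x in xs];print("roller x mm",(1000*xs[np.argmin(e)]).round(1),end=" ")
    print()
def zc(x):  # centre height at tester x
    return max(.049,.024+(x+.041)*np.tan(a)+.025/np.cos(a))
E
python3 - <<'E'
from h import *
s,t=look();c,sn=np.cos(Q[2]),np.sin(Q[2]);d=s["eef_pos"]-[Q[0],Q[1],0]
roller(t,c*d[0]+sn*d[1])
E
```

```text
t 6.35 tester pos mm [-137.4   -0.2   41.9] F [-6.9 -4.3 21.2] w 0.03878217057987417
tool axes [[0.071, 0.997, 0.001], [0.997, -0.071, -0.004], [-0.004, 0.002, -1.0]] track dirs in tool: up [ 1.     0.001 -0.004] near [ 0.001 -1.    -0.002]
roller x mm -117.4 roller x mm -117.4 roller x mm -117.4
```

```bash
python3 - <<'E'
from rig import eyes
import cv2,numpy as np
a=eyes.capture("wrist")["img"][:,:,::-1];b=eyes.capture("side")["img"][:,:,::-1]
b=cv2.resize(b[130:310,260:440],(400,400),interpolation=cv2.INTER_CUBIC)
cv2.imwrite("pics/w2.png",np.hstack([a[:,120:520],b]))
E
```

```text
(no output)
```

View pics/w2.png

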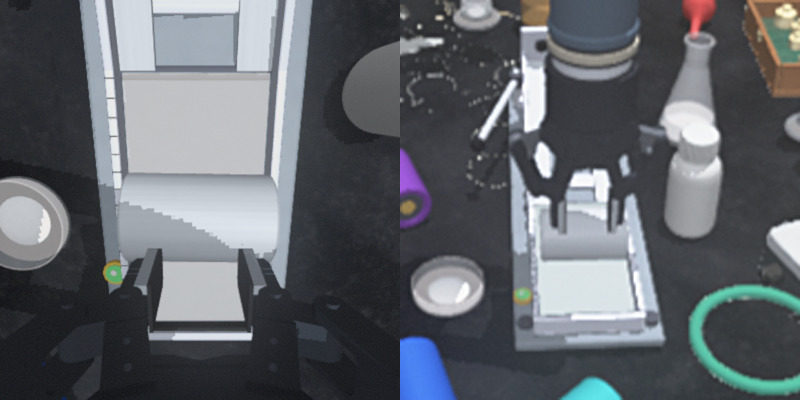

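```bash
python3 - <<'E'
from h import *
s,t=look()
print(s["torque"],s["joint_velocities"].round(3))
for n,lo,hi in(("mid",-.012,.012),("far",-.06,-.026),("near",.026,.06)):
    k=(t[:,1]>lo)&(t[:,1]<hi)
    print(n,[(round(1000*x),round(1000*float(np.median(g[:,2])),1),round(1000*float(g[:,2].max()))) for x in np.arange(-.17,-.05,.005) if len(g:=t[k&(abs(t[:,0]-x)<.002)])>3])
E
```

```text
t 6.5 tester pos mm [-136.7   -0.2   42.1] F [-6.6 -2.2 19.1] w 0.03836777968032517
tool axes [[0.071, 0.997, 0.002], [0.997, -0.071, -0.003], [-0.003, 0.002, -1.0]] track dirs in tool: up [ 1.     0.001 -0.003] near [ 0.001 -1.    -0.002]
[-0.27570282  0.93322716 -0.03615593] [-0.004  0.003  0.001  0.001 -0.    -0.001]
mid [(-170, 25.0, 26), (-165, 25.0, 27), (-160, 25.1, 26), (-140, 66.1, 67), (-135, 69.5, 72), (-130, 73.1, 157), (-125, 152.8, 160), (-120, 155.6, 166), (-115, 74.2, 166), (-110, 72.4, 75), (-105, 69.5, 73), (-100, 63.7, 69), (-95, 50.7, 61), (-90, 25.0, 27), (-85, 25.1, 27), (-80, 25.0, 27), (-75, 25.1, 27), (-70, 25.0, 27), (-65, 25.0, 27), (-60, 25.0, 27), (-55, 25.0, 27)]
far [(-170, 19.0, 20), (-165, 18.9, 20), (-160, 18.8, 20), (-155, 19.1, 40), (-150, 129.2, 140), (-145, 131.9, 144), (-140, 128.3, 149), (-135, 128.8, 153), (-130, 126.5, 157), (-125, 142.2, 160), (-120, 74.1, 141), (-115, 73.5, 76), (-110, 71.7, 75), (-105, 68.0, 72), (-100, 60.2, 68), (-95, 26.1, 60), (-90, 24.9, 42), (-85, 25.0, 42), (-80, 24.9, 41), (-75, 24.8, 42), (-70, 25.0, 42), (-65, 24.8, 42), (-60, 24.9, 41), (-55, 25.0, 42)]
near [(-170, 24.7, 25), (-165, 24.9, 41), (-160, 39.2, 41), (-155, 39.3, 42), (-150, 130.2, 140), (-145, 131.8, 144), (-140, 128.3, 149), (-135, 128.9, 153), (-130, 126.4, 157), (-125, 139.9, 160), (-120, 75.0, 150), (-115, 74.2, 76), (-110, 72.5, 76), (-105, 69.5, 73), (-100, 63.4, 69), (-95, 39.8, 61), (-90, 25.2, 41), (-85, 25.3, 41), (-80, 25.3, 42), (-75, 25.4, 42), (-70, 25.2, 42), (-65, 25.2, 42), (-60, 25.3, 41), (-55, 25.3, 41)]
```

```bash
python3 - <<'E'
from h import *
s,t=look()
for z in np.arange(.03,.12,.006):
    for sg in(-1,1):
        g=t[(abs(t[:,2]-z)<.003)&(t[:,1]*sg>.008)&(t[:,1]*sg<.05)&(t[:,0]>-.18)&(t[:,0]<-.08)]
        if len(g):print(round(z*1000),sg,len(g),"x",(1000*np.percentile(g[:,0],[1,50,99])).round(),"y",(1000*np.percentile(g[:,1],[1,50,99])).round())
E
```

```text
t 6.55 tester pos mm [-136.8   -0.2   42. ] F [-5.2 -1.8 18.1] w 0.03860820802689747
tool axes [[0.071, 0.997, 0.002], [0.997, -0.071, -0.003], [-0.003, 0.002, -1.0]] track dirs in tool: up [ 1.     0.001 -0.003] near [ 0.001 -1.    -0.002]
30 -1 70 x [-99. -90. -80.] y [-40. -40. -31.]
30 1 82 x [-162.  -91.  -80.] y [41. 46. 47.]
36 -1 126 x [-106.  -90.  -80.] y [-45. -40. -39.]
36 1 129 x [-157.  -90.  -80.] y [46. 46. 50.]
42 -1 305 x [-155.  -91.  -80.] y [-44. -42. -10.]
42 1 403 x [-162.  -96.  -80.] y [28. 48. 50.]
48 -1 49 x [-97. -96. -95.] y [-38. -26. -10.]
48 1 58 x [-95. -95. -95.] y [ 9. 25. 40.]
54 -1 243 x [-97. -96. -95.] y [-37. -23.  -8.]
54 1 273 x [-96. -95. -94.] y [ 8. 24. 41.]
60 -1 485 x [-141.  -98.  -96.] y [-38. -23.  -8.]
60 1 521 x [-100.  -97.  -96.] y [ 8. 25. 41.]
66 -1 929 x [-140. -103.  -99.] y [-38. -22.  -8.]
66 1 1048 x [-139. -102.  -98.] y [ 8. 23. 41.]
72 -1 3061 x [-135. -116. -105.] y [-38. -23.  -8.]
72 1 3448 x [-135. -116. -104.] y [ 8. 25. 41.]
78 -1 351 x [-147. -124. -115.] y [-36. -20.  -9.]
78 1 450 x [-147. -122. -113.] y [ 9. 23. 39.]
84 -1 232 x [-148. -131. -126.] y [-32. -21. -18.]
84 1 229 x [-148. -131. -126.] y [20. 23. 34.]
90 -1 250 x [-148. -131. -126.] y [-32. -21. -18.]
90 1 263 x [-148. -131. -126.] y [20. 24. 34.]
96 -1 288 x [-148. -131. -126.] y [-32. -21. -18.]
96 1 290 x [-148. -131. -126.] y [20. 23. 34.]
102 -1 302 x [-148. -130. -126.] y [-32. -20. -18.]
102 1 303 x [-148. -131. -126.] y [20. 22. 34.]
108 -1 482 x [-149. -132. -126.] y [-25. -19. -18.]
108 1 476 x [-149. -132. -126.] y [20. 21. 27.]
114 -1 342 x [-143. -126. -124.] y [-42. -26. -20.]
114 1 347 x [-143. -126. -124.] y [22. 28. 42.]
```

The force is 20 N upward and the fingers overlap the roller's rear top, so the fingertips stand farther back than assumed. Lift off gently and measure the fingertips.

Call:
servo_tool(
  twist=[
    [0,0,0],
    [0,0,0],
    [0,0,0],
    [0,0,0],
    [0,0,0],
    [0,0,0],
    [0,0,0],
  ],
  travel=[
    [0,0,-0.2],
    [0,0,-0.2],
    [-0.2,0,-0.4],
    [-0.5,0,-1.0],
    [-1.0,0,-2.0],
    [-1.0,0,-2.0],
    [0,0,0],
  ],
  jaw=[-0.1,-0.1,-0.1,-0.1,-0.1,-0.1,-0.1],
)

```text
t: 7.48
eef_pos: [0.5911, -0.1758, 0.0984]
tcp_rot: [2.298, 2.136, 0.002]
ft_force: [-0.1, -0.2, 0.4]
width: 0.0387
grip_force: 0.0
```

```bash
python3 - <<'E'
from h import *
s,t=look(name="pics/w3.png")
c,sn=np.cos(Q[2]),np.sin(Q[2]);d=s["eef_pos"]-[Q[0],Q[1],0];x0=c*d[0]+sn*d[1];z0=d[2]
k=abs(t[:,1])<.012
print([(round(1000*x),round(1000*float(np.median(g[:,2])),1)) for x in np.arange(-.17,-.05,.005) if len(g:=t[k&(abs(t[:,0]-x)<.002)])>3])
for z in np.arange(-.03,.06,.005):
    g=t[(abs(t[:,2]-z0-z)<.0025)&(abs(t[:,1])>.008)&(abs(t[:,1])<.05)&(abs(t[:,0]-x0)<.025)]
    if len(g):print("tool dz",round(z*1000),len(g),"dx",(1000*(np.percentile(g[:,0],[1,50,99])-x0)).round(),"y",(1000*np.percentile(g[:,1],[1,50,99])).round())
E
```

```text
t 7.475 tester pos mm [-163.9   -1.2   98.4] F [-0.1 -0.2  0.4] w 0.03871733382257606
tool axes [[0.073, 0.997, 0.004], [0.997, -0.073, -0.002], [-0.002, 0.004, -1.0]] track dirs in tool: up [ 1.    -0.001 -0.002] near [-0.001 -1.    -0.004]
[(-170, 25.0), (-165, 25.0), (-160, 24.8), (-155, 208.2), (-150, 212.4), (-145, 220.4), (-140, 63.2), (-135, 68.7), (-130, 72.3), (-125, 74.0), (-120, 74.6), (-115, 74.4), (-110, 72.8), (-105, 70.3), (-100, 65.9), (-95, 54.3), (-90, 24.9), (-85, 24.8), (-80, 25.0), (-75, 25.0), (-70, 25.0), (-65, 24.9), (-60, 24.9), (-55, 25.0)]
tool dz 30 43 dx [-8. -1.  9.] y [-19.  19.  19.]
tool dz 35 212 dx [-11.   7.  10.] y [-29.  19.  30.]
tool dz 40 357 dx [-11.   6.  10.] y [-32. -19.  32.]
tool dz 45 400 dx [-12.   6.  10.] y [-32.   0.  33.]
tool dz 50 453 dx [-11.   6.  11.] y [-32.  19.  32.]
tool dz 55 504 dx [-11.   6.  10.] y [-32. -19.  32.]
```

The fingertips sit about 31 mm behind the TCP at this opening. The roller is at x = -119 mm, undisturbed. Go back and lower so the tips are at 41 mm (TCP at 10 mm).

Call:
servo_tool(
  twist=[
    [0,0,0],
    [0,0,0],
    [0,0,0],
    [0,0,0],
    [0,0,0],
    [0,0,0],
  ],
  travel=[
    [-1.2,-0.1,0],
    [0,0,2.5],
    [0,0,2.5],
    [0,0,2.5],
    [0,0,1.3],
    [0,0,0],
  ],
  jaw=[-0.1,-0.1,-0.1,-0.1,-0.1,-0.1],
)

```text
t: 8.28
eef_pos: [0.5867, -0.1858, 0.0072]
tcp_rot: [-2.298, -2.138, 0.002]
ft_force: [-0.3, 0.0, 0.0]
width: 0.0382
grip_force: 0.0
```

```bash
python3 - <<'E'
from h import *
info()
E
```

```text
t 8.275 tester pos mm [-174.3    2.5    7.2] F [-0.3  0.   0. ] w 0.03815836417191065
tool axes [[0.072, 0.997, -0.003], [0.997, -0.072, 0.001], [0.001, -0.003, -1.0]] track dirs in tool: up [ 1.    -0.     0.001] near [-0.    -1.     0.003]
```

Call:
servo_tool(
  twist=[
    [0,0,0],
    [0,0,0],
    [0,0,0],
    [0,0,0],
    [0,0,0],
    [0,0,0],
    [0,0,0],
    [0,0,0],
    [0,0,0],
  ],
  travel=[
    [0.4,0.2,-0.2],
    [0.4,0,0],
    [0.4,0,0],
    [0.4,0,0],
    [0.4,0,0],
    [0.4,0,0],
    [0.4,0,0],
    [0.4,0,0],
    [0.4,0,0],
  ],
  jaw=[-0.1,-0.1,-0.1,-0.1,-0.1,-0.1,-0.1,-0.1,-0.1],
)

```text
t: 9.4
eef_pos: [0.5923, -0.1501, 0.0106]
tcp_rot: [-2.3, -2.14, 0.0]
ft_force: [-0.1, -0.6, 1.1]
width: 0.0387
grip_force: 0.1
```

```bash
cat >> h.py <<'E'
def prof(lo,hi,name=None):
    s,t=look(name=name)
    for y0,y1 in((-.036,-.012),(-.01,.01),(.012,.036)):
        k=(t[:,1]>y0)&(t[:,1]<y1)
        print([(round(1000*x),round(1000*float(np.median(g[:,2])))) for x in np.arange(lo,hi,.005) if len(g:=t[k&(abs(t[:,0]-x)<.002)])>3])
    return s,t
E
python3 - <<'E'
from h import *
prof(-.15,-.03)
E
```

```text
t 9.4 tester pos mm [-138.2   -0.5   10.6] F [-0.1 -0.6  1.1] w 0.03865856021089878
tool axes [[0.072, 0.997, -0.0], [0.997, -0.072, 0.0], [0.0, -0.0, -1.0]] track dirs in tool: up [ 1. -0.  0.] near [-0. -1.  0.]
[(-150, 26), (-145, 66), (-140, 78), (-135, 79), (-130, 74), (-125, 114), (-120, 124), (-115, 72), (-110, 74), (-105, 75), (-100, 75), (-95, 73), (-90, 71), (-85, 66), (-80, 55), (-75, 25), (-70, 25), (-65, 25), (-60, 25), (-55, 25), (-50, 25), (-45, 25), (-40, 25), (-35, 25)]
[(-150, 25), (-145, 25), (-130, 121), (-125, 65), (-120, 69), (-115, 72), (-110, 74), (-105, 75), (-100, 75), (-95, 73), (-90, 71), (-85, 67), (-80, 56), (-75, 25), (-70, 25), (-65, 25), (-60, 25), (-55, 25), (-50, 25), (-45, 25), (-40, 24), (-35, 19)]
[(-150, 26), (-145, 57), (-140, 77), (-135, 78), (-130, 75), (-125, 113), (-120, 125), (-115, 72), (-110, 74), (-105, 75), (-100, 75), (-95, 73), (-90, 71), (-85, 67), (-80, 57), (-75, 25), (-70, 25), (-65, 25), (-60, 25), (-55, 25), (-50, 25), (-45, 25), (-40, 24), (-35, 20)]
```

Call:
servo_tool(
  twist=[
    [0,0,0],
    [0,0,0],
    [0,0,0],
    [0,0,0],
    [0,0,0],
    [0,0,0],
    [0,0,0],
    [0,0,0],
    [0,0,0],
    [0,0,0],
  ],
  travel=[
    [0.5,0,0],
    [0.6,0,0],
    [0.6,0,0],
    [0.6,0,0],
    [0.6,0,0],
    [0.6,0,0],
    [0.6,0,0],
    [0.6,0,0],
    [0.6,0,0],
    [0.6,0,0],
  ],
  jaw=[-0.1,-0.1,-0.1,-0.1,-0.1,-0.1,-0.1,-0.1,-0.1,-0.1],
)

```text
t: 10.7
eef_pos: [0.5966, -0.0911, 0.0106]
tcp_rot: [2.3, 2.14, 0.0]
ft_force: [0.3, 0.3, -0.6]
width: 0.0384
grip_force: 0.1
```

Call:
servo_tool(
  twist=[
    [0,0,0],
    [0,0,0],
    [0,0,0],
    [0,0,0],
    [0,0,0],
    [0,0,0],
    [0,0,0],
    [0,0,0],
    [0,0,0],
    [0,0,0],
  ],
  travel=[
    [0.6,0,-0.1],
    [0.6,0,-0.1],
    [0.6,0,-0.1],
    [0.6,0,-0.1],
    [0.6,0,-0.1],
    [0.6,0,-0.1],
    [0.6,0,-0.1],
    [0.6,0,-0.1],
    [0.6,0,-0.1],
    [0.6,0,-0.1],
  ],
  jaw=[-0.1,-0.1,-0.1,-0.1,-0.1,-0.1,-0.1,-0.1,-0.1,-0.1],
)

```text
t: 11.95
eef_pos: [0.6009, -0.0313, 0.0206]
tcp_rot: [-2.3, -2.14, 0.0]
ft_force: [0.7, -2.7, 1.4]
width: 0.0385
grip_force: 1.1
```

```bash
python3 - <<'E'
from h import *
prof(-.05,.08)
E
```

```text
t 11.95 tester pos mm [-19.1  -0.5  20.6] F [ 0.7 -2.7  1.4] w 0.03849183763476398
tool axes [[0.072, 0.997, -0.0], [0.997, -0.072, 0.0], [0.0, -0.0, -1.0]] track dirs in tool: up [ 1. -0.  0.] near [-0. -1.  0.]
[(-50, 25), (-45, 25), (-40, 24), (-35, 19), (-30, 77), (-25, 88), (-20, 88), (-15, 87), (-10, 97), (-5, 128), (0, 139), (5, 82), (10, 84), (15, 85), (20, 84), (25, 83), (30, 80), (35, 75), (40, 64), (45, 40), (50, 41), (55, 41), (60, 42), (65, 43), (70, 44), (75, 45)]
[(-50, 25), (-45, 25), (-40, 24), (-35, 19), (-10, 131), (-5, 75), (0, 80), (5, 82), (10, 84), (15, 85), (20, 85), (25, 83), (30, 80), (35, 75), (40, 65), (45, 19), (50, 19), (55, 19), (60, 19), (65, 38), (70, 38), (75, 39)]
[(-50, 25), (-45, 25), (-40, 24), (-35, 19), (-30, 81), (-25, 84), (-20, 88), (-15, 80), (-10, 98), (-5, 129), (0, 141), (5, 82), (10, 84), (15, 85), (20, 85), (25, 83), (30, 80), (35, 76), (40, 64), (45, 20), (50, 20), (55, 20), (60, 37), (65, 38), (70, 39), (75, 40)]
```

Call:
servo_tool(
  twist=[
    [0,0,0],
    [0,0,0],
    [0,0,0],
    [0,0,0],
    [0,0,0],
    [0,0,0],
    [0,0,0],
    [0,0,0],
    [0,0,0],
    [0,0,0],
  ],
  travel=[
    [0.6,0,-0.1],
    [0.6,0,-0.1],
    [0.6,0,-0.1],
    [0.6,0,-0.1],
    [0.6,0,-0.1],
    [0.6,0,-0.1],
    [0.6,0,-0.1],
    [0.6,0,-0.1],
    [0.6,0,-0.1],
    [0.6,0,-0.1],
  ],
  jaw=[-0.1,-0.1,-0.1,-0.1,-0.1,-0.1,-0.1,-0.1,-0.1,-0.1],
)

```text
t: 13.25
eef_pos: [0.6052, 0.0286, 0.0307]
tcp_rot: [-2.3, -2.14, 0.0]
ft_force: [-0.4, -2.4, 1.2]
width: 0.0386
grip_force: 1.1
```

Call:
servo_tool(
  twist=[
    [0,0,0],
    [0,0,0],
    [0,0,0],
    [0,0,0],
    [0,0,0],
    [0,0,0],
    [0,0,0],
    [0,0,0],
    [0,0,0],
    [0,0,0],
  ],
  travel=[
    [0.6,0,-0.12],
    [0.6,0,-0.12],
    [0.6,0,-0.12],
    [0.6,0,-0.12],
    [0.5,0,-0.1],
    [0.5,0,-0.1],
    [0.5,0,-0.1],
    [0.4,0,-0.07],
    [0.4,0,-0.07],
    [0.4,0,-0.07],
  ],
  jaw=[-0.1,-0.1,-0.1,-0.1,-0.1,-0.1,-0.1,-0.1,-0.1,-0.1],
)

```text
t: 14.5
eef_pos: [0.6088, 0.0794, 0.0405]
tcp_rot: [-2.3, -2.14, -0.0]
ft_force: [0.4, -2.1, 1.1]
width: 0.0384
grip_force: 1.5
```

```bash
python3 - <<'E'
from h import *
prof(.08,.22)
E
```

```text
t 14.5 tester pos mm [91.9 -0.5 40.5] F [ 0.4 -2.1  1.1] w 0.03839228739598601
tool axes [[0.072, 0.997, -0.0], [0.997, -0.072, 0.0], [0.0, -0.0, -1.0]] track dirs in tool: up [ 1. -0.  0.] near [-0. -1.  0.]
[(80, 96), (85, 107), (90, 108), (95, 109), (100, 104), (105, 142), (110, 153), (115, 102), (120, 104), (125, 105), (130, 104), (135, 103), (140, 101), (145, 96), (150, 85), (155, 59), (160, 60), (165, 61), (170, 62), (175, 96), (180, 111), (185, 93), (190, 64), (200, 19), (205, 19), (210, 19), (215, 18), (220, 1)]
[(100, 150), (105, 92), (110, 99), (115, 102), (120, 104), (125, 105), (130, 104), (135, 103), (140, 101), (145, 96), (150, 85), (155, 53), (160, 54), (165, 55), (170, 55), (175, 108), (180, 110), (185, 88), (190, 62), (200, 19), (205, 19), (210, 19), (215, 18), (220, 1)]
[(80, 100), (85, 102), (90, 107), (95, 108), (100, 105), (105, 129), (110, 154), (115, 102), (120, 104), (125, 105), (130, 105), (135, 103), (140, 101), (145, 96), (150, 85), (155, 54), (160, 55), (165, 56), (170, 57), (175, 96), (180, 110), (185, 93), (200, 19), (205, 19), (210, 19), (215, 18), (220, 1)]
```

Call:
servo_tool(
  twist=[
    [0,0,0],
    [0,0,0],
    [0,0,0],
    [0,0,0],
    [0,0,0],
    [0,0,0],
    [0,0,0],
  ],
  travel=[
    [0.3,0,-0.05],
    [0.3,0,-0.05],
    [0.3,0,-0.05],
    [0.3,0,-0.05],
    [0.3,0,-0.05],
    [0.3,0,-0.05],
    [0.3,0,-0.05],
  ],
  jaw=[-0.1,-0.1,-0.1,-0.1,-0.1,-0.1,-0.1],
)

```text
t: 15.42
eef_pos: [0.6104, 0.0999, 0.0441]
tcp_rot: [2.299, 2.14, -0.001]
ft_force: [-0.7, -1.8, 1.3]
width: 0.0386
grip_force: 1.2
```

Call:
servo_tool(
  twist=[
    [0,0,0],
    [0,0,0],
  ],
  travel=[
    [0.15,0,-0.02],
    [0.15,0,-0.03],
  ],
  jaw=[-0.1,-0.1],
)

```text
t: 15.68
eef_pos: [0.6107, 0.1017, 0.0445]
tcp_rot: [2.298, 2.14, -0.003]
ft_force: [0.2, -7.7, -0.7]
width: 0.0385
grip_force: 4.0
```

```bash
python3 - <<'E'
from h import *
prof(.1,.21,"pics/w4.png")
E
```

```text
t 15.675 tester pos mm [114.2  -0.8  44.5] F [ 0.2 -7.7 -0.7] w 0.038484852419561906
tool axes [[0.071, 0.997, -0.0], [0.997, -0.071, -0.002], [-0.002, 0.0, -1.0]] track dirs in tool: up [ 1.     0.001 -0.002] near [ 0.001 -1.    -0.   ]
[(100, 50), (105, 105), (110, 112), (115, 112), (120, 105), (125, 122), (130, 153), (135, 105), (140, 107), (145, 108), (150, 109), (155, 108), (160, 106), (165, 103), (170, 97), (175, 96), (180, 111), (185, 99), (190, 72), (195, 19), (200, 19), (205, 19)]
[(125, 155), (130, 100), (135, 105), (140, 107), (145, 108), (150, 109), (155, 108), (160, 106), (165, 103), (170, 97), (175, 109), (180, 111), (185, 99), (190, 73), (195, 19), (200, 19), (205, 19)]
[(105, 104), (110, 111), (115, 112), (120, 104), (125, 122), (130, 153), (135, 105), (140, 107), (145, 108), (150, 109), (155, 108), (160, 106), (165, 103), (170, 97), (175, 96), (180, 111), (185, 99), (190, 73), (195, 19), (200, 19), (205, 19)]
```

View pics/w4.png

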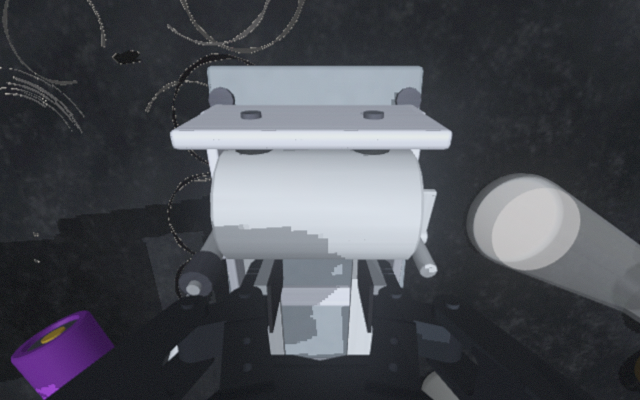

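The roller touches both buffers at the end plate (250 and 373, row 150), with 7.7 N of push. Hold for the catch, then ease back slowly.

Call:
servo_tool(
  twist=[
    [0,0,0],
    [0,0,0],
    [0,0,0],
    [0,0,0],
    [0,0,0],
    [0,0,0],
    [0,0,0],
    [0,0,0],
    [0,0,0],
    [0,0,0],
  ],
  travel=[
    [0.1,0,0],
    [0,0,0],
    [0,0,0],
    [-0.1,0,0],
    [-0.1,0,0],
    [-0.1,0,0],
    [-0.1,0,0],
    [-0.1,0,0],
    [-0.2,0,0],
    [-0.2,0,0],
  ],
  jaw=[-0.1,-0.1,-0.1,-0.1,-0.1,-0.1,-0.1,-0.1,-0.1,-0.1],
)

```text
t: 16.98
eef_pos: [0.61, 0.0951, 0.0445]
tcp_rot: [-2.3, -2.14, -0.0]
ft_force: [0.8, 0.5, 0.2]
width: 0.0385
grip_force: 0.0
```

```bash
python3 - <<'E'
from h import *
prof(.1,.2)
E
```

```text
t 16.975 tester pos mm [107.6  -0.6  44.5] F [0.8 0.5 0.2] w 0.03854283903048625
tool axes [[0.072, 0.997, 0.0], [0.997, -0.072, 0.0], [0.0, -0.0, -1.0]] track dirs in tool: up [ 1. -0.  0.] near [-0. -1.  0.]
[(100, 106), (105, 112), (110, 113), (115, 106), (120, 125), (125, 155), (130, 103), (135, 106), (140, 107), (145, 108), (150, 107), (155, 105), (160, 103), (165, 97), (170, 83), (175, 97), (180, 111), (185, 99), (190, 71), (195, 19)]
[(115, 152), (120, 157), (125, 101), (130, 103), (135, 106), (140, 107), (145, 108), (150, 107), (155, 105), (160, 102), (165, 97), (170, 57), (175, 110), (180, 111), (185, 100), (190, 72), (195, 19)]
[(100, 104), (105, 111), (110, 112), (115, 106), (120, 125), (125, 155), (130, 103), (135, 106), (140, 107), (145, 108), (150, 107), (155, 105), (160, 103), (165, 97), (170, 82), (175, 97), (180, 111), (185, 100), (190, 72), (195, 19)]
```

Call:
servo_tool(
  twist=[
    [0,0,0],
    [0,0,0],
    [0,0,0],
    [0,0,0],
    [0,0,0],
    [0,0,0],
  ],
  travel=[
    [-0.2,0,0],
    [-0.2,0,0],
    [-0.2,0,0],
    [-0.2,0,0],
    [-0.2,0,0],
    [0,0,0],
  ],
  jaw=[-0.1,-0.1,-0.1,-0.1,-0.1,-0.1],
)

```text
t: 17.77
eef_pos: [0.6093, 0.0848, 0.0445]
tcp_rot: [-2.3, -2.14, -0.0]
ft_force: [-0.2, 0.2, 0.5]
width: 0.0382
grip_force: 0.0
```

```bash
python3 - <<'E'
from h import *
prof(.1,.18)
E
```

```text
t 17.775 tester pos mm [97.3 -0.6 44.5] F [-0.2  0.2  0.5] w 0.038184436639135164
tool axes [[0.072, 0.997, 0.0], [0.997, -0.072, 0.0], [0.0, 0.0, -1.0]] track dirs in tool: up [ 1.    -0.001  0.   ] near [-0.001 -1.    -0.   ]
[(100, 97), (105, 103), (110, 125), (115, 156), (125, 98), (130, 103), (135, 106), (140, 107), (145, 108), (150, 107), (155, 105), (160, 103), (165, 97), (170, 63), (175, 96)]
[(105, 153), (110, 158), (115, 167), (125, 99), (130, 103), (135, 106), (140, 107), (145, 108), (150, 107), (155, 105), (160, 102), (165, 97), (170, 81), (175, 48)]
[(100, 101), (105, 105), (110, 126), (115, 157), (125, 99), (130, 103), (135, 106), (140, 107), (145, 108), (150, 107), (155, 105), (160, 103), (165, 98), (170, 63), (175, 95)]
```

The catch holds the roller (x = 145 mm, stayed put). Lift away, shut the fingers and go to the near side, working out the bar angle meanwhile.

Call:
servo_tool(
  twist=[
    [0,0,0],
    [0,0,0],
    [0,0,0],
    [0,0,0],
    [0,0,0],
    [0,0,0],
    [0,0,0],
    [0,0,0],
  ],
  travel=[
    [-1,0,-1],
    [-1,0,-3],
    [0,0,-4],
    [0,0,-4],
    [-1,-4,-2],
    [-1,-5,0],
    [-1,-5,0],
    [0,0,0],
  ],
  jaw=[-0.1,-0.1,-0.1,-1,-1,-1,-1,-1],
)

```text
t: 18.82
eef_pos: [0.4606, 0.0452, 0.1847]
tcp_rot: [-2.298, -2.136, 0.005]
ft_force: [0.6, 0.5, 0.1]
width: -0.0001
grip_force: 0.0
```

```bash
python3 - <<'E'
from h import *
T=np.load("top.npz");cr=lambda u,v:np.array([195+(u+.5)/3.9-.5,130+(v+.5)/3.9-.5])
h=proj(T,world(ramp(.161,.055,.03),Q));o=cr(345,343)-cr(188,257)
for th in np.radians(np.arange(-60,5,2.5)):
    e=proj(T,world(ramp(.161-.104*np.cos(th),.055-.104*np.sin(th),.03),Q))-h
    print(round(np.degrees(th)),np.degrees(np.arctan2(e[1],e[0])-np.arctan2(o[1],o[0])).round(1),np.hypot(*e).round(1),np.hypot(*o).round(1)) if abs(np.arctan2(e[1],e[0])-np.arctan2(o[1],o[0]))<.08 else 0
s,t=look(name="pics/w5.png")
c,sn=np.cos(Q[2]),np.sin(Q[2]);d=s["eef_pos"]-[Q[0],Q[1],0];x0=c*d[0]+sn*d[1];y0=-sn*d[0]+c*d[1]
for z in np.arange(-.03,.08,.006):
    g=t[(abs(t[:,2]-d[2]-z)<.003)&(abs(t[:,1]-y0)<.05)&(abs(t[:,0]-x0)<.025)]
    if len(g):print("dz",round(z*1000),len(g),"dx",(1000*(np.percentile(g[:,0],[1,99])-x0)).round(),"dy",(1000*(np.percentile(g[:,1],[1,99])-y0)).round())
E
```

```text
-28 4.0 45.1 45.9
-25 1.5 45.1 45.9
-22 -0.9 45.1 45.9
-20 -3.4 45.1 45.9
t 18.825 tester pos mm [ 47.2 144.8 184.7] F [0.6 0.5 0.1] w -0.0001063037057177851
tool axes [[0.073, 0.997, -0.005], [0.997, -0.073, 0.001], [0.0, -0.005, -1.0]] track dirs in tool: up [ 1.    -0.001  0.   ] near [-0.001 -1.     0.005]
dz 30 7 dx [ 9. 10.] dy [-5.  4.]
dz 36 213 dx [ 5. 10.] dy [-11.  13.]
dz 42 353 dx [ 5. 10.] dy [-12.  14.]
dz 48 385 dx [ 5. 10.] dy [-12.  14.]
dz 54 427 dx [ 5. 10.] dy [-13.  14.]
dz 60 356 dx [ 5. 11.] dy [-12.  14.]
dz 66 641 dx [-12.  11.] dy [-9. 10.]
dz 72 875 dx [-7. 13.] dy [-27.  28.]
dz 78 2154 dx [-11.  13.] dy [-33.  34.]
```

View pics/w5.png

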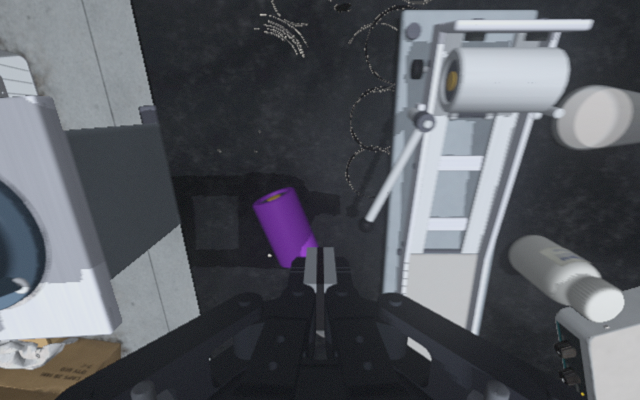

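View shows the roller home against the buffers (505,80) and the bar from hinge (424,122) to ball (367,223), so about -23°. Shut fingertips are also about 31 mm behind the TCP. Plan the arc.

```bash
cat > plan.py <<'E'
from h import *
def P(deg,extra=0,Rr=.080,z=.021):
    th=np.radians(deg);sn,cs=np.sin(th),np.cos(th);d=.004+abs(sn)*.011+abs(cs)*.013+extra
    p=ramp(.161-Rr*cs-d*sn,.055-Rr*sn+d*cs,z)-[0,0,.031];return p
def rows(pts,p0):
    out=[];cur=np.array(p0)
    for p in pts:
        v=np.round((p-cur)*100,1);cur=cur+v/100;out.append([float(v[0]),float(-v[1]),float(-v[2])])
    return out
if __name__=="__main__":
    s=info();c,sn=np.cos(Q[2]),np.sin(Q[2]);d=s["eef_pos"]-[Q[0],Q[1],0];p0=np.array([c*d[0]+sn*d[1],-sn*d[0]+c*d[1],d[2]])
    pre=P(-23.4,.015);print("pre",pre.round(4),rows([pre],p0))
    print(rows([P(t) for t in np.arange(-23,91,6)],pre))
E
python3 plan.py
```

```text
t 18.875 tester pos mm [ 47.1 140.9 185.3] F [1.  0.1 0. ] w 3.84630425612254e-05
tool axes [[0.073, 0.997, 0.0], [0.997, -0.073, -0.0], [-0.0, 0.0, -1.0]] track dirs in tool: up [ 1.    -0.001 -0.   ] near [-0.001 -1.    -0.   ]
pre [0.0554 0.1192 0.0313] [[0.8, 2.2, 15.4]]
[[-0.6, 1.4, 0.1], [-0.5, 0.8, 0.1], [-0.4, 0.8, 0.1], [-0.3, 0.9, 0.0], [-0.3, 0.9, 0.1], [-0.1, 0.8, -0.0], [-0.1, 0.8, -0.0], [0.1, 0.7, -0.0], [0.1, 0.8, -0.0], [0.1, 0.9, -0.1], [0.3, 0.8, -0.0], [0.4, 0.7, -0.1], [0.4, 0.8, -0.0], [0.6, 0.7, -0.1], [0.6, 0.6, -0.2], [0.7, 0.6, -0.1], [0.8, 0.5, -0.1], [0.9, 0.4, -0.2], [0.9, 0.3, -0.1]]
```

Call:
servo_tool(
  twist=[
    [0,0,0],
    [0,0,0],
    [0,0,0],
    [0,0,0],
    [0,0,0],
    [0,0,0],
    [0,0,0],
  ],
  travel=[
    [0.8,1.2,2],
    [0,1,3],
    [0,0,3],
    [0,0,3],
    [0,0,3],
    [0,0,1.4],
    [0,0,0],
  ],
  jaw=[-1,-1,-1,-1,-1,-1,-1],
)

```text
t: 19.75
eef_pos: [0.4892, 0.0514, 0.0299]
tcp_rot: [-2.3, -2.14, 0.001]
ft_force: [0.9, -0.1, 0.3]
width: -0.0001
grip_force: 0.0
```

```bash
python3 plan.py
```

```text
t 19.75 tester pos mm [ 55.4 116.7  29.9] F [ 0.9 -0.1  0.3] w -9.146239483709165e-05
tool axes [[0.072, 0.997, -0.001], [0.997, -0.072, 0.0], [0.0, -0.001, -1.0]] track dirs in tool: up [ 1. -0.  0.] near [-0.    -1.     0.001]
pre [0.0554 0.1192 0.0313] [[0.0, -0.2, -0.1]]
[[-0.6, 1.4, 0.1], [-0.5, 0.8, 0.1], [-0.4, 0.8, 0.1], [-0.3, 0.9, 0.0], [-0.3, 0.9, 0.1], [-0.1, 0.8, -0.0], [-0.1, 0.8, -0.0], [0.1, 0.7, -0.0], [0.1, 0.8, -0.0], [0.1, 0.9, -0.1], [0.3, 0.8, -0.0], [0.4, 0.7, -0.1], [0.4, 0.8, -0.0], [0.6, 0.7, -0.1], [0.6, 0.6, -0.2], [0.7, 0.6, -0.1], [0.8, 0.5, -0.1], [0.9, 0.4, -0.2], [0.9, 0.3, -0.1]]
```

Call:
servo_tool(
  twist=[
    [0,0,0],
    [0,0,0],
    [0,0,0],
    [0,0,0],
    [0,0,0],
    [0,0,0],
    [0,0,0],
    [0,0,0],
    [0,0,0],
  ],
  travel=[
    [-0.3,0.6,0],
    [-0.3,0.6,0],
    [-0.5,0.8,0.1],
    [-0.4,0.8,0.1],
    [-0.3,0.9,0],
    [-0.3,0.9,0.1],
    [-0.1,0.8,0],
    [-0.1,0.8,0],
    [0.1,0.7,0],
  ],
  jaw=[-1,-1,-1,-1,-1,-1,-1,-1,-1],
)

```text
t: 20.88
eef_pos: [0.5563, 0.0246, 0.0275]
tcp_rot: [-2.3, -2.14, 0.0]
ft_force: [-0.4, 0.4, 0.3]
width: 0.0001
grip_force: 0.2
```

```bash
python3 - <<'E'
from plan import *
from rig import eyes
import cv2
s=info();print(P(19).round(4))
w=eyes.capture("wrist")["img"][:,:,::-1];b=eyes.capture("side")["img"][120:300,260:440,::-1]
cv2.imwrite("pics/w6.png",np.hstack([w[:,120:520],cv2.resize(b,(400,400),interpolation=cv2.INTER_CUBIC)]))
E
```

```text
t 20.875 tester pos mm [33.5 47.9 27.5] F [-0.4  0.4  0.3] w 0.00010820866475946246
tool axes [[0.072, 0.997, -0.0], [0.997, -0.072, -0.0], [-0.0, -0.0, -1.0]] track dirs in tool: up [ 1. -0. -0.] near [-0. -1.  0.]
[0.033  0.0477 0.0274]
```

View pics/w6.png

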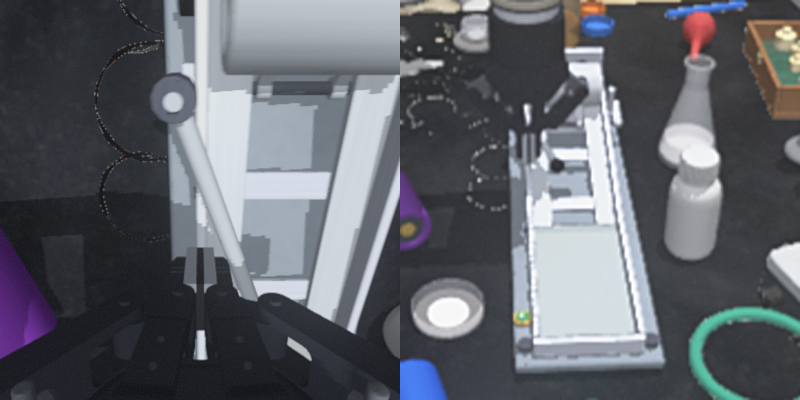

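The bar follows, now about 20° inside the near cheek: hinge (172,100), bar down to (250,290), ball ahead of the fingers in the side view. Continue the arc.

Call:
servo_tool(
  twist=[
    [0,0,0],
    [0,0,0],
    [0,0,0],
    [0,0,0],
    [0,0,0],
    [0,0,0],
    [0,0,0],
  ],
  travel=[
    [0.1,0.8,0],
    [0.1,0.9,-0.1],
    [0.3,0.8,0],
    [0.4,0.7,-0.1],
    [0.4,0.8,0],
    [0.6,0.7,-0.1],
    [0.6,0.6,-0.2],
  ],
  jaw=[-1,-1,-1,-1,-1,-1,-1],
)

```text
t: 21.85
eef_pos: [0.6109, 0.0463, 0.0325]
tcp_rot: [-2.3, -2.14, 0.0]
ft_force: [0.4, 0.1, 0.5]
width: -0.0001
grip_force: 0.1
```

Call:
servo_tool(
  twist=[
    [0,0,0],
    [0,0,0],
    [0,0,0],
  ],
  travel=[
    [0.7,0.6,-0.1],
    [0.8,0.5,-0.1],
    [0.7,0.3,-0.1],
  ],
  jaw=[-1,-1,-1],
)

```text
t: 22.22
eef_pos: [0.6264, 0.0673, 0.0356]
tcp_rot: [2.3, 2.14, 0.0]
ft_force: [0.4, -0.4, 0.4]
width: -0.0002
grip_force: 0.2
```

```bash
python3 - <<'E'
from plan import *
info();print(P(79).round(4),P(90).round(4))
E
```

```text
t 22.225 tester pos mm [ 81.1 -19.   35.6] F [ 0.4 -0.4  0.4] w -0.0002133275159013284
tool axes [[0.072, 0.997, 0.0], [0.997, -0.072, 0.0], [0.0, 0.0, -1.0]] track dirs in tool: up [ 1. -0.  0.] near [-0. -1. -0.]
[ 0.0822 -0.0202  0.036 ] [ 0.0991 -0.025   0.039 ]
```

Finish gently in small steps until the force shows the stop pin.

Call:
servo_tool(
  twist=[
    [0,0,0],
    [0,0,0],
    [0,0,0],
    [0,0,0],
  ],
  travel=[
    [0.5,0.2,-0.1],
    [0.5,0.2,-0.1],
    [0.4,0.1,-0.1],
    [0.3,0.1,0],
  ],
  jaw=[-1,-1,-1,-1],
)

```text
t: 22.72
eef_pos: [0.6333, 0.0834, 0.0386]
tcp_rot: [2.3, 2.14, 0.0]
ft_force: [0.8, -0.4, -0.6]
width: 0.0002
grip_force: 0.2
```

Call:
servo_tool(
  twist=[
    [0,0,0],
    [0,0,0],
  ],
  travel=[
    [0.15,0,0],
    [0.1,0,0],
  ],
  jaw=[-1,-1],
)

```text
t: 22.98
eef_pos: [0.6336, 0.0848, 0.0386]
tcp_rot: [2.298, 2.14, -0.001]
ft_force: [-0.6, -6.2, 0.4]
width: 0.0001
grip_force: 2.5
```

```bash
python3 - <<'E'
from plan import *
info()
E
```

```text
t 22.975 tester pos mm [ 99.  -24.9  38.6] F [-0.6 -6.2  0.4] w 0.00012232192779921704
tool axes [[0.071, 0.997, 0.0], [0.997, -0.071, -0.002], [-0.002, 0.0, -1.0]] track dirs in tool: up [ 1.     0.    -0.002] near [ 0. -1. -0.]
```

The stop is reached at the predicted 90° position with 6 N. Retract straight back, then up, and check.

Call:
servo_tool(
  twist=[
    [0,0,0],
    [0,0,0],
    [0,0,0],
    [0,0,0],
    [0,0,0],
    [0,0,0],
    [0,0,0],
    [0,0,0],
    [0,0,0],
  ],
  travel=[
    [-0.2,0,0],
    [-0.8,0,0],
    [-2,0,-0.5],
    [-2,0,-3],
    [-2,0,-4],
    [-2,0,-4],
    [-1,0,-3],
    [0,0,0],
    [0,0,0],
  ],
  jaw=[-1,-1,-1,-1,-1,-1,-1,-1,-1],
)

```text
t: 24.1
eef_pos: [0.6252, -0.0142, 0.1827]
tcp_rot: [-2.3, -2.138, 0.001]
ft_force: [-0.4, 0.4, 0.6]
width: 0.0003
grip_force: 0.0
```

```bash
python3 - <<'E'
from plan import *
s,t=look(name="pics/w7.png")
k=abs(t[:,1])<.01
print([(round(1000*x),round(1000*float(np.median(g[:,2])))) for x in np.arange(.09,.19,.004) if len(g:=t[k&(abs(t[:,0]-x)<.002)])>3])
E
```

```text
t 24.1 tester pos mm [ -0.4 -23.6 182.7] F [-0.4  0.4  0.6] w 0.0002657395515178738
tool axes [[0.073, 0.997, -0.002], [0.997, -0.073, 0.001], [0.0, -0.002, -1.0]] track dirs in tool: up [ 1.    -0.001  0.   ] near [-0.001 -1.     0.002]
[(90, 19), (94, 19), (98, 19), (102, 19), (106, 19), (110, 84), (114, 85), (118, 83), (122, 92), (126, 99), (130, 102), (134, 105), (138, 107), (142, 108), (146, 108)]
```

View pics/w7.png

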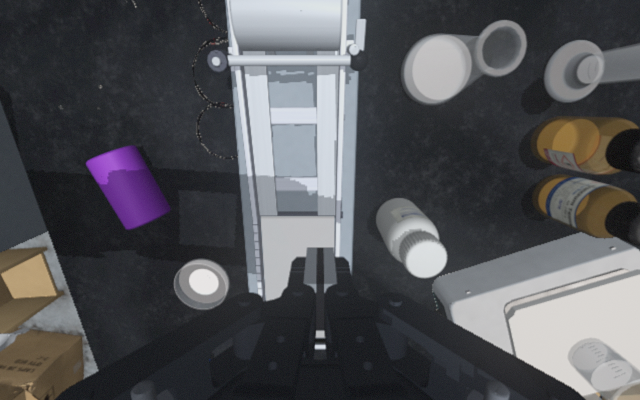

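The bar lies right across the track, from hinge (217,61) to ball (357,61), against the pin at (355,47). The roller is held behind it at (285,20), and the bottle, flask and dish are standing. Hand in.

```bash
python3 -c "
from rig import r
print(r.close_job())"
```

```text
the job is handed in; nothing more can be done
None
```

The tester is re-armed and handed in: the roller sits home on the raised catch and the safety bar lies across the track at its stop pin. On the first push the fingertips rode up onto the roller and pressed it down with about 20 N on the level glass, so I lifted off and pushed again lower.

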